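# Hang the slotted nozzle rack on the headed pin

## Task

Tidy the soldering bench: pick up the nozzle rack whose plate has a slot open at one side edge, slide the slot sideways over the stand's level pin, behind the pin's wide head, and let the rack hang freely and upright from the pin by the peak in the middle of its slot, with its plate square across the pin. Leave the look-alike rack with the round hole where it stands, and let go.

Things in the scene. Friction and masses are not known exactly. Their poses are not given: they have to be found in the camera images.
- slot_rack: Upright aluminium plate 80 wide (y), 6 thick (x), 140 high on a 56x80 foot with nozzles (fixed to it); black grip tab on top, 14 thick (x), 40 wide (y), z 140-180 mm. Slot z 80-108, open at the +y edge, closed at y -16. Over y -16..16 its roof rises as an inverted V to z 121 at y 0; hung there, the pin axis is at z 116. About 0.28 kg. Origin: centre of foot underside, x square to plate, z up.
- hole_rack: Look-alike rack, to be left alone: same plate, foot, nozzles, tab, sizes (80 mm wide, 180 mm high in all) and origin, but instead of an open slot it has a closed round 22 mm hole centred 110 mm up, which cannot pass the pin's head.
- stand: Fixed dark steel stand: base 150 (x) by 90 (y) by 12 mm, from x -90 to +60; upright post 30 wide (y), 14 thick (x), 175 mm high, centred at x -52. A level steel pin leaves the post at x -45 mm along the stand's +x. Origin: on the bench, straight below the middle of the pin's free length; z up.
- pin_mid (a point): Middle of the stand's pin, on its axis, 165 mm above the bench. Axes as the stand's: x along the pin toward its head, z up. Pin 8 mm in diameter, free for 45 mm either way from here, between the post's face (-x) and a round head (+x) 34 mm in diameter, 5 mm thick.

How it is judged:
By the outcome, as a careful person would: the job done as asked, in the order asked, and still so for the second after the job is handed in, with the robot touching nothing.
It also fails if it takes over 43 s, if anything falls off the work surface, if the arm or the gripper's body presses on something with over 40 N, if the wrist force passes 120 N, or if a joint passes its speed limit or range.

## Robot

A 6-joint arm with a two-finger parallel gripper is mounted at the origin on the work surface. World frame = base frame: x ahead of the robot, y to its left, z up, the work surface at z = 0. Lengths are in mm, angles in rad, forces in N, time in s.
With the tool pointing down it reaches from about 275 to 750 mm from the base axis. Payload 10.2 kg.
Tool frame: the origin (TCP) lies at the very end of the fingers, on their centre line; the grasp point (between the pads) lies 19 mm behind it; z points along the fingers, y is the line along which they close (so a half turn about z gives the same grasp; the last joint's range is limited). The gripper opens to 85 mm and grips with 20 to 120 N. Pads are 22 mm wide; open, the fingers measure 114 mm over their backs; the gripper's body (76 mm by 85 mm) begins 54 mm behind the grasp point. The pads swing forward as they close: fully open they stand 13 mm farther back than shut.
Start: joints at [-1.563, 0.313, 1.498, -0, 1.331, -0.223], TCP at [120.083, -511.088, 194.294] pointing down, gripper open.
Joint ranges: [-2.94, 2.94], [-0.97, 2.17], [0.19, 2.56], [-1.23, 4.37], [0.02, 3.11], [-2.88, 2.88]. Speed limits (rad/s): [2.39, 2.39, 3.01, 3.14, 3.14, 3.14].

## Interface

Orientations are given as a unit quaternion [w, x, y, z].
In Python, from rig import ctrl gives the robot as it stands.
- The arm moves only by the shell command python3 -m pendant 'ROWS' [FORCE]. ROWS is JSON, a list that holds one entry, the list of rows, each a list of 5 numbers: the shift along the tool's x, y, z normalised to -1 to 1, where 1 is 200 mm, then the turn about the tool's z normalised to -1 to 1, where 1 is pi rad, then the opening, from 0 (shut) to 1 (fully open). In form: [[[dx, dy, dz, spin, hand], ...]]. A call has 1 to 12 rows; each row is the pose to reach, as a shift and turn from the pose commanded when the call began, along the tool's axes at that moment, turning the shorter way round; what a row does not reach only later rows make up. A row lasts 1/10 s, in which the tool goes at most 50 mm and 8.59 degrees, less where a joint would pass 70% of its speed; a pose out of reach is approached as far as the arm can. A call with a number of a shift or a turn outside -1 to 1 is refused whole. A call with a gripper value outside its range is refused whole. The fingers move at their own pace and stop on an object; FORCE is the grip in N (left out, the last holds). Time passes only in rows, so rows that repeat a pose let the fingers close. It gives the time, the measured TCP pose, the force, the opening and the grip force at its end, in the units of the state.
- ctrl.sense(): the state, without advancing time (a new reading comes with each control period).
- ctrl.capture(name): name is "side" or "top" or "wrist"; returns (picture, depth): 384x512x3 uint8, blue, green, red; 384x512 float32, mm along the optical axis (not along the pixel's ray), 0 where there is no reading.
- ctrl.get_calibration(name): a dict with "K" (3x3 intrinsics, pixels), "D" ([k1, k2, p1, p2, k3] as OpenCV has them; the pictures are not rectified), "origin" and "rotation" of the camera in the world. Camera axes: x right, y down, z forward; pixel columns grow to the right and rows downward; lengths in mm; the calibration is good to about 2 mm. A picture is of the moment at which its call begins: read the wrist's pose just before it. get_calibration takes no time and is no camera call; for the wrist camera it gives the pose at the moment of the call.
- ctrl.finish_job(): hands the job in; it is judged then, once.
The state is a dict: "time_s": time; "joints": joint angles; "dq": joint speeds; "tau": joint torques, N m; "eef_pos": TCP position; "ee_rot": TCP orientation; "force": force on the tool from outside, world axes, zero at the start; "wrist_torque": the same for the moment, N m; "grip_width": opening from 0.0 (shut) to 1.0 (fully open); "grip_force": force on a finger pad.
Only numpy, scipy, OpenCV 4.12 (cv2) and the standard library are available. Lean on these libraries where they do the work, as an engineer would, in place of code of your own. Each camera call takes 0.05 s, during which the arm holds its last target. There are 200 camera calls.

## Working session

There is one attempt and no reset: what is moved stays moved. The work goes in short steps, Python scripts to look and compute and a shell command to move; the robot and the scene stay as the last step left them, time stands still between calls to the robot, and variables do not carry over. Pictures are saved under pics/ and viewed, at most 10 in all, crops included, and the job is handed in when it is done.

```bash
ls; mkdir -p pics; python3 - <<'E'
from rig import ctrl
import cv2,numpy as np
s=ctrl.sense();print(s)
for n in("side","top"):
    im,d=ctrl.capture(n);cv2.imwrite(f"pics/{n}0.png",im);np.save(f"{n}0.npy",d)
    c=ctrl.get_calibration(n);print(n,c)
a=[cv2.imread(f"pics/{n}0.png") for n in("side","top")]
E
```

```text
pics
{'time_s': 0.0, 'joints': array([-1.56338416e+00,  3.13425253e-01,  1.49845009e+00, -1.30397730e-05,
        1.33101578e+00, -2.23417901e-01]), 'dq': array([ 1.80978016e-04,  9.15946468e-04,  1.98140710e-04,  8.92443872e-05,
       -9.69541201e-04,  9.75131799e-04]), 'tau': array([ 5.98526221e-04, -4.12265182e+01, -2.59742814e+01, -1.76987924e-04,
        4.05050538e-03,  1.50976166e-05]), 'eef_pos': array([ 120.08539287, -510.75892967,  193.74288192]), 'ee_rot': array([-6.46134936e-04,  9.93346687e-01,  1.15160490e-01,  6.36875741e-05]), 'force': array([-0.3855816 ,  0.61493177, -0.36084952]), 'wrist_torque': array([-0.00197559, -0.03693136, -0.03287825]), 'grip_force': 0.0, 'grip_width': 1.0018568568043238}
side {'K': array([[391.7515588,   0.       , 252.3774234],
       [  0.       , 391.7515588, 196.9230743],
       [  0.       ,   0.       ,   1.       ]]), 'D': array([-0.02465039,  0.        ,  0.        ,  0.        ,  0.        ]), 'origin': array([338.99647608, 730.52476928, 641.7036457 ]), 'rotation': array([ 0.06113243, -0.11409939,  0.88119473, -0.45468671])}
top {'K': array([[411.80799487,   0.        , 255.07987186],
       [  0.        , 411.80799487, 190.45614935],
       [  0.        ,   0.        ,   1.        ]]), 'D': array([-0.12014605,  0.        ,  0.        ,  0.        ,  0.        ]), 'origin': array([ 437.63419662,   24.73843063, 1003.26233541]), 'rotation': array([-0.03433401,  0.70634055, -0.7059712 ,  0.03884409])}
```

View pics/side0.png

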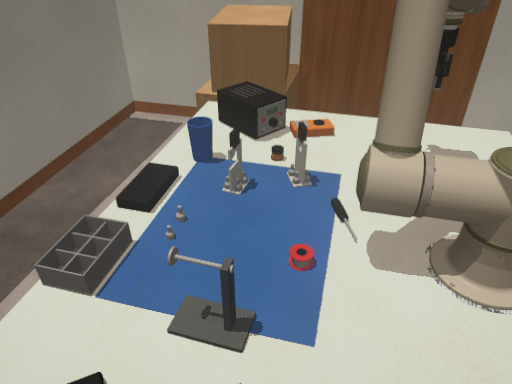

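View pics/top0.png

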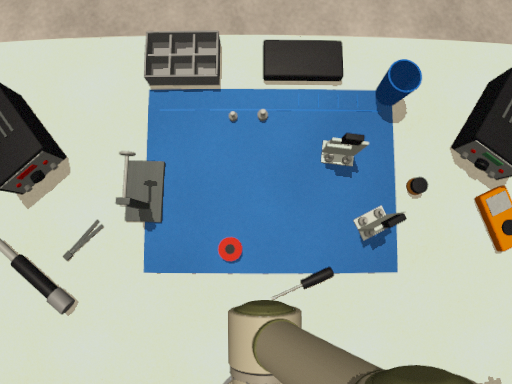

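The side view shows the stand with its pin from (228,268) to its head at (173,256), and the racks at (236,165) and (301,155). In the top view the racks are at (342,150) and (378,220), with tabs at (353,139) and (394,220). The stand is at (145,190).

```bash
cat > h.py <<'E'
import numpy as np,cv2
from scipy.spatial.transform import Rotation as R
def rot(q): return R.from_quat(np.r_[q[1:],q[0]]).as_matrix()
def rays(c,uv):
    p=cv2.undistortPoints(np.float64(uv).reshape(-1,1,2),c["K"],np.array(c["D"]))[:,0]
    return np.c_[p,np.ones(len(p))]@rot(c["rotation"]).T
def plane(c,uv,z):
    r=rays(c,uv);o=c["origin"];return o+r*((z-o[2])/r[:,2])[:,None]
def cloud(c,d):
    v,u=np.mgrid[:384,:512];uv=np.c_[u.ravel(),v.ravel()]
    P=c["origin"]+rays(c,uv)*d.reshape(-1,1);P[d.ravel()==0]=np.nan
    return P.reshape(384,512,3)
def project(c,P):
    Rm=rot(c["rotation"]).T;rv,_=cv2.Rodrigues(Rm)
    return cv2.projectPoints(np.float64(P).reshape(-1,1,3),rv,-Rm@c["origin"],c["K"],np.array(c["D"]))[0][:,0]
E
python3 - <<'E'
from rig import ctrl
from h import *
a=cv2.imread("pics/side0.png")[110:200,210:330]
b=cv2.imread("pics/top0.png")[120:250,310:420]
a=cv2.resize(a,None,fx=3.3,fy=3.3,interpolation=2);b=cv2.resize(b,None,fx=3.3,fy=3.3,interpolation=2)
o=np.zeros((max(a.shape[0],b.shape[0]),a.shape[1]+b.shape[1],3),np.uint8);o[:a.shape[0],:a.shape[1]]=a;o[:b.shape[0],a.shape[1]:]=b
cv2.imwrite("pics/crop.png",o)
ct=ctrl.get_calibration("top");cs=ctrl.get_calibration("side")
T=cloud(ct,np.load("top0.npy"));S=cloud(cs,np.load("side0.npy"))
t=cv2.imread("pics/top0.png").astype(int)
for nm,(x0,y0,x1,y1) in dict(A=(315,125,375,175),B=(348,198,412,248)).items():
    P=T[y0:y1,x0:x1].reshape(-1,3);
    for lo,hi in((165,190),(130,150)):
        q=P[(P[:,2]>lo)&(P[:,2]<hi)]
        if len(q)<5: print(nm,lo,len(q));continue
        r=cv2.minAreaRect(np.float32(q[:,:2]));print(nm,lo,len(q),np.median(q[:,2]),r)
P=T[130:240,105:180].reshape(-1,3)
for nm,lo,hi in(("post",170,185),("pin",155,172),("base",8,18)):
    q=P[(P[:,2]>lo)&(P[:,2]<hi)];print(nm,len(q),q.mean(0),cv2.minAreaRect(np.float32(q[:,:2])))
P=S[225:345,150:270].reshape(-1,3)
for nm,lo,hi in(("post",173,185),("pin",160,172),("base",8,18)):
    q=P[(P[:,2]>lo)&(P[:,2]<hi)];print("S",nm,len(q),q.mean(0),cv2.minAreaRect(np.float32(q[:,:2])))
P=S[110:200,210:330].reshape(-1,3)
q=P[(P[:,2]>170)&(P[:,2]<190)];
for y in (q[:,0]>450,q[:,0]<=450): print("S tab",y.sum(),cv2.minAreaRect(np.float32(q[y,:2])) if y.sum()>2 else 0)
E
```

```text
A 165 152 178.97527870581274 ((635.0236206054688, -185.10545349121094), (38.611175537109375, 14.815590858459473), 79.90532684326172)
A 130 101 139.93182317533808 ((634.2164916992188, -185.1533203125), (79.98596954345703, 11.439153671264648), 82.97126007080078)
B 165 134 179.42432386171578 ((463.2727966308594, -268.2177429199219), (12.778921127319336, 39.66035461425781), 27.08328628540039)
B 130 62 140.17618737736944 ((463.2818603515625, -267.0193786621094), (11.886929512023926, 80.90049743652344), 28.190948486328125)
post 175 [531.8153056  287.9397643  174.78938707] ((548.6427612304688, 287.416748046875), (29.490093231201172, 114.33081817626953), 87.32801818847656)
pin 225 [551.48802857 287.0909672  167.58437908] ((547.9408569335938, 286.353271484375), (112.09953308105469, 32.7296257019043), 0.19658124446868896)
base 2026 [542.12711057 287.074687    12.11289922] ((540.3221435546875, 289.68536376953125), (91.24080657958984, 151.69032287597656), 88.19176483154297)
S post 179 [535.34762673 291.4558298  176.4176451 ] ((548.5391845703125, 290.4195556640625), (31.240108489990234, 112.94269561767578), 89.17456817626953)
S pin 370 [548.94602816 292.99556559 167.31513342] ((548.0425415039062, 290.3599853515625), (33.417938232421875, 113.10301208496094), 87.43462371826172)
S base 2780 [544.41259404 291.7359727   12.18946408] ((622.217529296875, 231.85977172851562), (155.96864318847656, 361.3331298828125), 54.7517204284668)
S tab 112 ((551.4033203125, -220.92225646972656), (213.1390838623047, 44.030479431152344), 26.807985305786133)
S tab 2 0
```

View pics/crop.png

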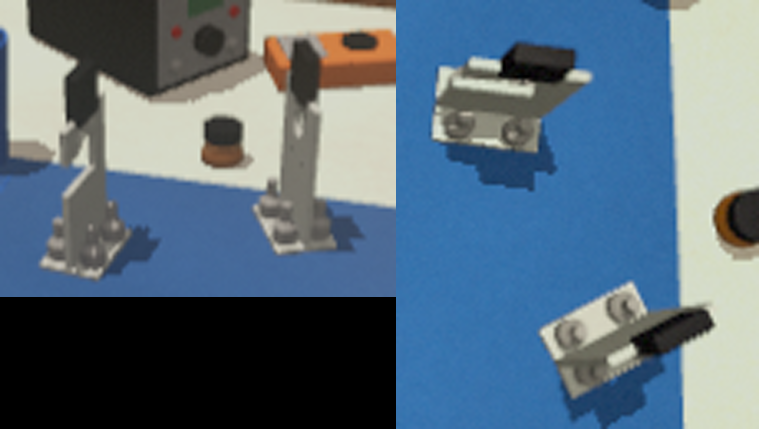

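Rack A, at about (635,-185), is the slot rack: its slot opens toward the side camera (+y). Its plate runs at about 82°. Pin middle is near (554,288) and the pin yaw is about -2°. I'll lift, spin and go over the rack.

```bash
python3 -m pendant '[[[0,0,-0.25,-0.1,1],[0,0,-0.5,-0.2,1],[0.5,-0.175,-0.5,-0.382,1],[1,-0.35,-0.5,-0.382,1],[1,-0.35,-0.5,-0.382,1],[1,-0.35,-0.5,-0.382,1],[1,-0.35,-0.5,-0.382,1],[1,-0.35,-0.5,-0.382,1],[1,-0.35,-0.5,-0.382,1]]]' 40
```

```text
time_s: 1.0
eef_pos: [299.1, -396.8, 294.0]
ee_rot: [-0.0, 0.754, 0.657, 0.0]
force: [-0.1, -0.4, -0.5]
grip_width: 1.0
grip_force: 0.0
```

```bash
python3 -m pendant '[[[0.16,0.19,0,0,1],[0.32,0.38,0,0,1],[0.48,0.57,0,0,1],[0.64,0.76,0,0,1],[0.64,0.76,0,0,1]]]'
python3 -m pendant '[[[0.16,0.19,0,0,1],[0.32,0.38,0,0,1],[0.48,0.57,0,0,1],[0.64,0.76,0,0,1],[0.64,0.76,0,0,1],[0.64,0.76,0,0,1]]]'
python3 - <<'E'
from rig import ctrl
from h import *
c=ctrl.get_calibration("wrist");im,d=ctrl.capture("wrist");cv2.imwrite("pics/w1.png",im)
print(c["origin"],rot(c["rotation"]))
P=cloud(c,d).reshape(-1,3);s=ctrl.sense();print(s["eef_pos"])
near=np.hypot(P[:,0]-635,P[:,1]+185)<70
for lo,hi in((172,186),(134,146),(2,8),(8,14)):
    q=P[near&(P[:,2]>lo)&(P[:,2]<hi)]
    if len(q)>5: print(lo,len(q),np.median(q[:,2]),cv2.minAreaRect(np.float32(q[:,:2])))
E
```

```text
time_s: 1.5
eef_pos: [470.3, -288.7, 293.5]
ee_rot: [-0.001, 0.755, 0.656, 0.001]
force: [-0.4, -1.0, -0.3]
grip_width: 0.997
grip_force: 0.0
time_s: 2.1
eef_pos: [635.5, -186.5, 293.1]
ee_rot: [-0.001, 0.756, 0.655, -0.001]
force: [-0.3, -1.0, 0.1]
grip_width: 0.999
grip_force: 0.0
[ 646.93648945 -110.19557873  473.38970136] [[ 0.98979758 -0.13499608 -0.045572  ]
 [-0.14245476 -0.9437347  -0.29844843]
 [-0.00271851  0.30189548 -0.95333715]]
[ 634.90566852 -187.13435587  293.93338434]
172 442 180.43964831335396 ((633.776611328125, -185.0703582763672), (39.97654724121094, 13.836087226867676), 83.63924407958984)
134 118 140.58285961059016 ((635.3229370117188, -184.88075256347656), (79.23931121826172, 13.508432388305664), 87.89791107177734)
2 1652 2.8819441279486853 ((635.3734741210938, -183.7774200439453), (136.03199768066406, 139.39637756347656), 77.75716400146484)
8 39 8.542900623208311 ((632.4168090820312, -184.6619415283203), (78.47911071777344, 49.47236251831055), 80.05020141601562)
```

View pics/w1.png

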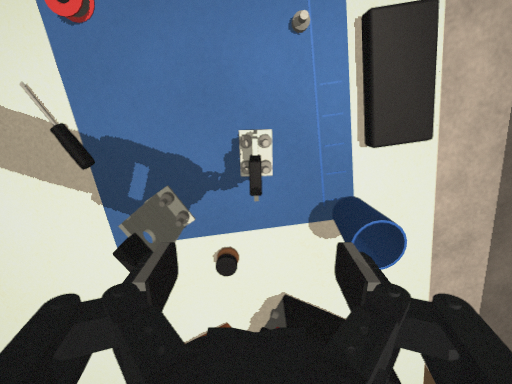

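The wrist view shows the slot rack's tab at (255,175), standing centrally between the fingers. The round hole of the look-alike is visible at (150,237), so the racks are correctly identified. Descend and grip.

```bash
python3 -m pendant '[[[0.01,0,0.2,-0.005,1],[0.01,0,0.4,-0.005,1],[0.01,0,0.6,-0.005,1],[0.01,0,0.72,-0.005,1],[0.01,0,0.72,-0.005,1],[0.01,0,0.72,-0.005,0],[0.01,0,0.72,-0.005,0],[0.01,0,0.72,-0.005,0],[0.01,0,0.72,-0.005,0],[0.01,0,0.72,-0.005,0],[0.01,0,0.72,-0.005,0],[0.01,0,0.72,-0.005,0]]]' 60
```

```text
time_s: 3.35
eef_pos: [635.8, -184.1, 150.4]
ee_rot: [0.0, 0.75, 0.662, 0.0]
force: [-0.1, -0.2, -0.4]
grip_width: -0.004
grip_force: 0.0
```

Gripper fully shut means a missed tab; look.

```bash
python3 - <<'E'
from rig import ctrl
from h import *
print(ctrl.sense())
c=ctrl.get_calibration("wrist");im,d=ctrl.capture("wrist")
im2,d2=ctrl.capture("side")
cv2.imwrite("pics/w2.png",np.hstack([im[100:384,100:420],cv2.resize(im2[90:220,200:340],None,fx=2.18,fy=2.18)[:284]]))
E
```

```text
{'time_s': 3.35, 'joints': array([-4.58424209e-01,  6.53478221e-01,  1.09104613e+00, -8.37228795e-06,
        1.39704204e+00, -3.34263093e-01]), 'dq': array([-0.00125005,  0.00088105,  0.00056112,  0.00076587, -0.00038398,
       -0.00022124]), 'tau': array([-6.30380368e-03, -5.66898072e+01, -2.65691453e+01, -5.46661668e-04,
        2.03996293e-03,  3.55190487e-04]), 'eef_pos': array([ 635.80024057, -184.07187469,  150.3522119 ]), 'ee_rot': array([1.37102913e-05, 7.49613539e-01, 6.61875776e-01, 1.16439845e-06]), 'force': array([-0.1178579 , -0.18838983, -0.41130657]), 'wrist_torque': array([-0.05100526, -0.00289369,  0.0411218 ]), 'grip_force': 0.0, 'grip_width': -0.00423740622571219}Traceback (most recent call last):
  File "<stdin>", line 6, in <module>
    return _nx.concatenate(arrs, 1, dtype=dtype, casting=casting)
           ~~~~~~~~~~~~~~~^^^^^^^^^^^^^^^^^^^^^^^^^^^^^^^^^^^^^^^
ValueError: all the input array dimensions except for the concatenation axis must match exactly, but along dimension 0, the array at index 0 has size 284 and the array at index 1 has size 283
```

```bash
python3 - <<'E'
from rig import ctrl
from h import *
im,d=ctrl.capture("wrist")
im2,d2=ctrl.capture("side")
cv2.imwrite("pics/w2.png",np.hstack([im[100:384,100:420],cv2.resize(im2[90:220,200:340],(306,284))]))
E
```

```text
(no output)
```

View pics/w2.png

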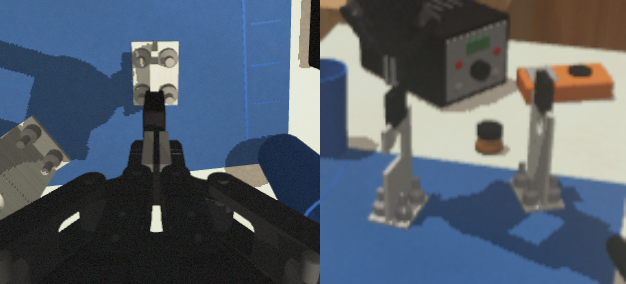

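```bash
python3 - <<'E'
from rig import ctrl
from h import *
for n in("side","wrist"):
    c=ctrl.get_calibration(n);im,d=ctrl.capture(n);P=cloud(c,d);s=ctrl.sense();t=s["eef_pos"]
    print(n,t,"TCP",project(c,t),"+100",project(c,t+[0,0,100]))
    q=P.reshape(-1,3);k=(abs(q[:,0]-635)<15)&(abs(q[:,1]+185)<60)&(q[:,2]>135)
    for lo in range(135,300,10):
        m=q[k&(q[:,2]>=lo)&(q[:,2]<lo+10)]
        if len(m): print(lo,len(m),m.min(0).round(),m.max(0).round())
print(s["grip_width"],s["ee_rot"])
E
```

```text
side [ 635.77502217 -184.08384037  150.24507673] TCP [[233.99653412 140.02831699]] +100 [[232.80444089 105.2250113 ]]
135 49 [ 626. -229.  135.] [ 643. -144.  145.]
145 32 [ 626. -201.  146.] [ 642. -163.  155.]
155 36 [ 625. -205.  155.] [ 642. -163.  165.]
165 32 [ 626. -202.  166.] [ 641. -164.  174.]
175 47 [ 626. -203.  175.] [ 644. -165.  183.]
185 10 [ 629. -185.  188.] [ 642. -170.  194.]
195 40 [ 624. -187.  195.] [ 650. -171.  205.]
205 32 [ 622. -186.  205.] [ 648. -171.  215.]
215 39 [ 622. -187.  215.] [ 649. -168.  225.]
225 38 [ 621. -183.  226.] [ 649. -168.  235.]
235 47 [ 621. -193.  235.] [ 649. -169.  245.]
245 42 [ 620. -190.  245.] [ 650. -163.  255.]
255 43 [ 620. -184.  255.] [ 650. -162.  265.]
265 40 [ 620. -177.  265.] [ 648. -161.  275.]
275 46 [ 620. -175.  275.] [ 650. -161.  284.]
285 50 [ 621. -176.  285.] [ 649. -160.  295.]
295 44 [ 621. -176.  295.] [ 650. -159.  305.]
wrist [ 635.77782556 -184.10274619  150.26593107] TCP [[256.01460067 219.4713229 ]] +100 [[255.79737086 327.03721384]]
135 275 [ 629. -168.  137.] [ 643. -145.  145.]
145 87 [ 629. -168.  145.] [ 643. -165.  155.]
155 101 [ 629. -168.  155.] [ 643. -164.  165.]
165 123 [ 629. -168.  165.] [ 643. -165.  175.]
175 527 [ 628. -182.  175.] [ 643. -165.  182.]
185 65 [ 625. -179.  191.] [ 648. -172.  195.]
195 433 [ 623. -179.  195.] [ 650. -172.  205.]
205 530 [ 623. -180.  205.] [ 650. -172.  215.]
215 536 [ 623. -194.  215.] [ 650. -172.  225.]
225 946 [ 620. -197.  225.] [ 650. -169.  235.]
235 1314 [ 620. -196.  235.] [ 650. -169.  245.]
245 593 [ 622. -184.  245.] [ 650. -165.  255.]
255 1782 [ 621. -180.  255.] [ 650. -164.  265.]
265 3226 [ 620. -176.  265.] [ 650. -164.  275.]
275 3188 [ 620. -175.  275.] [ 650. -161.  285.]
285 560 [ 620. -168.  285.] [ 650. -161.  288.]
0.0031886328519229266 [-2.59684012e-05  7.49631327e-01  6.61855628e-01 -9.35726663e-06]
```

The fingertips really end at z≈190 although the TCP reads 150, so the shut fingers end about 40 mm short of the reported TCP. I'll check where the gripper body begins before going lower.

```bash
python3 - <<'E'
from rig import ctrl
from h import *
for n in("side","top"):
    c=ctrl.get_calibration(n);im,d=ctrl.capture(n);P=cloud(c,d);print(n)
    q=P.reshape(-1,3);k=(abs(q[:,0]-635)<90)&(abs(q[:,1]+185)<60)&(q[:,2]>135)
    for lo in range(185,400,10):
        m=q[k&(q[:,2]>=lo)&(q[:,2]<lo+10)]
        if len(m): print(lo,len(m),m.min(0).round(),m.max(0).round())
E
python3 -m pendant '[[[0,0,0,0,1],[0,0,0,0,1],[0,0,0,0,1],[0,0,0,0,1],[0,0,0,0,1],[0,0,0,0,1],[0,0,0,0,1]]]'
python3 - <<'E'
from rig import ctrl
from h import *
im2,d=ctrl.capture("side");c=ctrl.get_calibration("side");np.save("s2.npy",d)
q=cloud(c,d).reshape(-1,3);k=(abs(q[:,0]-635)<90)&(abs(q[:,1]+185)<60)&(q[:,2]>135)
for lo in range(185,300,10):
    m=q[k&(q[:,2]>=lo)&(q[:,2]<lo+10)]
    if len(m): print(lo,len(m),m.min(0).round(),m.max(0).round())
cv2.imwrite("pics/s2.png",cv2.resize(im2[20:220,180:340],None,fx=3,fy=3))
E
```

```text
side
185 14 [ 630. -190.  187.] [ 648. -173.  195.]
195 38 [ 623. -188.  195.] [ 650. -172.  205.]
205 32 [ 622. -187.  205.] [ 649. -171.  215.]
215 40 [ 623. -185.  215.] [ 648. -169.  225.]
225 57 [ 605. -191.  225.] [ 669. -168.  235.]
235 111 [ 601. -199.  235.] [ 676. -165.  245.]
245 109 [ 590. -198.  245.] [ 682. -163.  255.]
255 117 [ 585. -200.  255.] [ 694. -162.  265.]
265 152 [ 574. -190.  265.] [ 698. -160.  275.]
275 171 [ 574. -200.  275.] [ 697. -161.  285.]
285 146 [ 587. -185.  285.] [ 682. -160.  295.]
295 124 [ 595. -186.  295.] [ 678. -166.  305.]
305 43 [ 599. -184.  305.] [ 672. -150.  315.]
315 118 [ 599. -185.  315.] [ 668. -141.  325.]
325 117 [ 598. -185.  325.] [ 667. -143.  335.]
335 128 [ 598. -187.  335.] [ 671. -144.  345.]
345 127 [ 598. -184.  345.] [ 669. -144.  355.]
355 163 [ 599. -211.  355.] [ 673. -144.  365.]
365 85 [ 602. -183.  365.] [ 665. -144.  375.]
375 147 [ 596. -200.  375.] [ 670. -142.  385.]
385 123 [ 598. -186.  385.] [ 666. -142.  395.]
395 36 [ 612. -156.  395.] [ 685. -126.  405.]
top
345 1 [ 603. -201.  349.] [ 603. -201.  349
[... 151 characters left out ...]
 [ 589. -210.  398.] [ 623. -147.  405.]
time_s: 4.45
eef_pos: [635.8, -184.1, 150.3]
ee_rot: [-0.0, 0.75, 0.662, -0.0]
force: [0.5, -1.0, 0.8]
grip_width: 1.003
grip_force: 0.0
195 15 [ 588. -198.  200.] [ 686. -168.  205.]
205 46 [ 581. -200.  205.] [ 694. -167.  215.]
215 50 [ 580. -200.  215.] [ 692. -166.  225.]
225 52 [ 580. -198.  225.] [ 691. -165.  235.]
235 51 [ 568. -196.  235.] [ 702. -163.  245.]
245 134 [ 561. -203.  245.] [ 711. -160.  255.]
255 168 [ 563. -203.  255.] [ 711. -159.  265.]
265 174 [ 563. -202.  265.] [ 709. -159.  275.]
275 150 [ 565. -195.  275.] [ 706. -159.  285.]
285 220 [ 565. -195.  285.] [ 706. -159.  295.]
295 223 [ 566. -200.  295.] [ 704. -161.  305.]
```

View pics/s2.png

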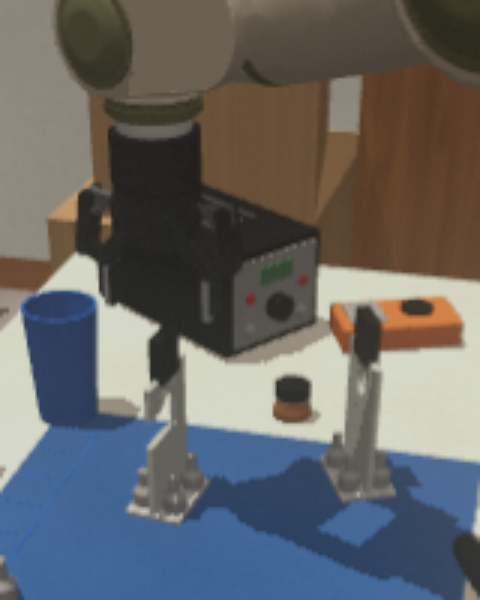

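The open fingertips, at (110,285) and (207,300), are well above the tab at (165,355), and the whole tool sits about 40 mm higher than reported. So I go 44 mm lower, where the body still clears, and grip.

```bash
python3 -m pendant '[[[0,-0.01,0.12,0,1],[0,-0.01,0.22,0,1],[0,-0.01,0.22,0,1],[0,-0.01,0.22,0,0],[0,-0.01,0.22,0,0],[0,-0.01,0.22,0,0],[0,-0.01,0.22,0,0],[0,-0.01,0.22,0,0],[0,-0.01,0.22,0,0],[0,-0.01,0.22,0,0],[0,-0.01,0.22,0,0]]]' 60
```

```text
time_s: 5.6
eef_pos: [634.1, -184.0, 106.8]
ee_rot: [0.001, 0.75, 0.662, 0.0]
force: [2.0, -0.3, 3.4]
grip_width: 0.156
grip_force: 59.2
```

Gripped (13 mm). Now lift, and refine the pin line from the first images.

```bash
python3 -m pendant '[[[0,0,-0.15,0,0],[0,0,-0.3,0,0],[0,0,-0.45,0,0],[0,0,-0.6,0,0],[0,0,-0.6,0,0],[0,0,-0.6,0,0]]]'
python3 - <<'E'
from rig import ctrl
from h import *
s=ctrl.sense();print(s["eef_pos"],s["force"],s["grip_width"])
for n in("top","side"):
    c=ctrl.get_calibration(n);im,d=cv2.imread(f"pics/{n}0.png"),np.load(n+"0.npy");q=cloud(c,d).reshape(-1,3)
    m=q[(abs(q[:,0]-555)<35)&(abs(q[:,1]-288)<10)&(q[:,2]>150)&(q[:,2]<180)]
    p=np.polyfit(m[:,0],m[:,1],1);print(n,"pin",len(m),np.median(m,0),"yaw",np.degrees(np.arctan(p[0])),"y@555",np.polyval(p,555))
    m=q[(abs(q[:,0]-600)<12)&(abs(q[:,1]-288)<25)&(q[:,2]>145)];print(" head",len(m),m.min(0),m.max(0))
    m=q[(abs(q[:,0]-500)<15)&(abs(q[:,1]-288)<25)&(q[:,2]>60)&(q[:,2]<190)];print(" post",len(m),np.percentile(m,3,axis=0),np.percentile(m,97,axis=0))
    # base edges on plane z=12 by dark mask
    m=q[(abs(q[:,0]-540)<100)&(abs(q[:,1]-288)<70)&(q[:,2]>9)&(q[:,2]<16)];
    h=cv2.minAreaRect(np.float32(m[:,:2]));print(" base",h)
E
```

```text
time_s: 6.2
eef_pos: [633.4, -183.7, 225.0]
ee_rot: [-0.001, 0.75, 0.662, -0.0]
force: [-0.6, 0.2, -3.5]
grip_width: 0.159
grip_force: 59.1
[ 633.44830184 -183.68810842  224.98790922] [-0.61476994  0.19633572 -3.53714058] 0.1591160571989411
top pin 135 [554.57522826 288.04450526 168.08699076] yaw -1.8497513527709475 y@555 288.3554003547926
 head 81 [589.99377925 270.17320619 152.05819661] [605.31541968 302.90552648 184.25555204]
 post 249 [493.79401178 274.50133853  70.22345763] [511.81220196 302.52192497 176.99015583]
 base ((540.2315673828125, 289.71905517578125), (91.2482681274414, 151.4656524658203), 88.21961975097656)
side pin 189 [554.83047392 291.31995941 168.14522831] yaw -1.829685085248192 y@555 290.9229011449015
 head 174 [588.34760073 271.32610351 150.33012232] [605.23780755 304.6581071  183.257254  ]
 post 722 [493.72433059 278.5041671   65.0285599 ] [509.36268852 306.67529106 176.25619667]
 base ((539.4483642578125, 290.93359375), (92.26718139648438, 150.5182342529297), 87.99169158935547)
```

```bash
python3 -m pendant '[[[0.1,-0.033,0,0,0],[0.265,-0.09,0,0,0],[0.43,-0.145,0,0,0],[0.595,-0.2,0,0,0],[0.76,-0.255,0,0,0],[0.925,-0.3125,0,0,0]]]'
python3 -m pendant '[[[0.165,-0.055,0,0,0],[0.33,-0.11,0,0,0],[0.495,-0.165,0,-0.01,0],[0.66,-0.22,0,-0.02,0],[0.8,-0.27,0,-0.03,0],[0.925,-0.3125,0.1,-0.03,0],[0.925,-0.3125,0.2,-0.03,0],[0.925,-0.3125,0.235,-0.03,0],[0.925,-0.3125,0.235,-0.03,0],[0.925,-0.3125,0.235,-0.03,0]]]'
python3 - <<'E'
from rig import ctrl
from h import *
s=ctrl.sense();t=s["eef_pos"];print(t,s["ee_rot"],np.degrees(2*np.arctan2(s["ee_rot"][2],s["ee_rot"][1])))
for n in("top","side","wrist"):
    c=ctrl.get_calibration(n);im,d=ctrl.capture(n);cv2.imwrite(f"pics/{n}3.png",im);np.save(n+"3.npy",d);q=cloud(c,d).reshape(-1,3)
    k=(abs(q[:,0]-555)<60)&(abs(q[:,1]-199)<60)
    print(n)
    for lo,hi in ((205,218),(180,205),(150,180),(110,150),(68,95)):
        m=q[k&(q[:,2]>lo)&(q[:,2]<hi)]
        if len(m)>5: print(lo,len(m),m.min(0).round(),m.max(0).round(),cv2.minAreaRect(np.float32(m[:,:2])))
im=cv2.imread("pics/side3.png")[160:350,140:300];b=cv2.imread("pics/wrist3.png")
cv2.imwrite("pics/m3.png",np.hstack([cv2.resize(im,(404,480)),cv2.resize(b,(396,297)) if 0 else cv2.copyMakeBorder(cv2.resize(b,(396,297)),0,183,0,0,0)]))
E
```

```text
time_s: 6.8
eef_pos: [593.4, 8.9, 223.8]
ee_rot: [-0.002, 0.75, 0.662, -0.001]
force: [0.2, -0.2, -2.6]
grip_width: 0.158
grip_force: 59.1
time_s: 7.8
eef_pos: [555.8, 198.3, 179.5]
ee_rot: [0.0, 0.718, 0.696, -0.0]
force: [-0.6, 0.9, -2.5]
grip_width: 0.156
grip_force: 59.1
[555.84188284 198.25147413 179.47803984] [ 9.76417992e-06  7.17910171e-01  6.96135753e-01 -1.84664473e-05] 88.23558251622393
top
205 33 [553. 156. 206.] [562. 176. 215.] ((556.1383056640625, 166.7522430419922), (21.195430755615234, 7.604225158691406), 77.48089599609375)
180 26 [553. 156. 183.] [558. 179. 204.] ((553.4984741210938, 167.10714721679688), (4.641902446746826, 23.246604919433594), 8.847225189208984)
150 32 [553. 156. 152.] [559. 185. 176.] ((554.6455688476562, 170.21304321289062), (6.355274677276611, 28.974300384521484), 5.827923774719238)
110 65 [537. 156. 111.] [577. 191. 148.] ((556.8021850585938, 173.82382202148438), (30.076379776000977, 30.302215576171875), 43.931068420410156)
68 252 [530. 155.  70.] [586. 201.  95.] ((557.4644775390625, 178.48745727539062), (45.888423919677734, 55.39084243774414)
[... 749 characters left out ...]
 215. 205.] [563. 237. 218.] ((556.6298217773438, 226.21063232421875), (22.100767135620117, 13.579581260681152), 88.25556182861328)
180 81 [554. 237. 183.] [560. 237. 205.] ((556.927001953125, 236.84376525878906), (0.6099300384521484, 5.927323341369629), 89.10769653320312)
150 71 [554. 231. 152.] [560. 237. 155.] ((556.7926635742188, 234.0258026123047), (6.202546119689941, 5.420042037963867), 88.38871765136719)
110 437 [535. 170. 110.] [577. 237. 149.] ((555.8165893554688, 203.67127990722656), (67.10627746582031, 41.3526496887207), 88.37129974365234)
68 1883 [527. 157.  77.] [584. 238.  95.] ((555.7842407226562, 197.42982482910156), (79.58340454101562, 56.006526947021484), 88.29839324951172)
```

View pics/m3.png

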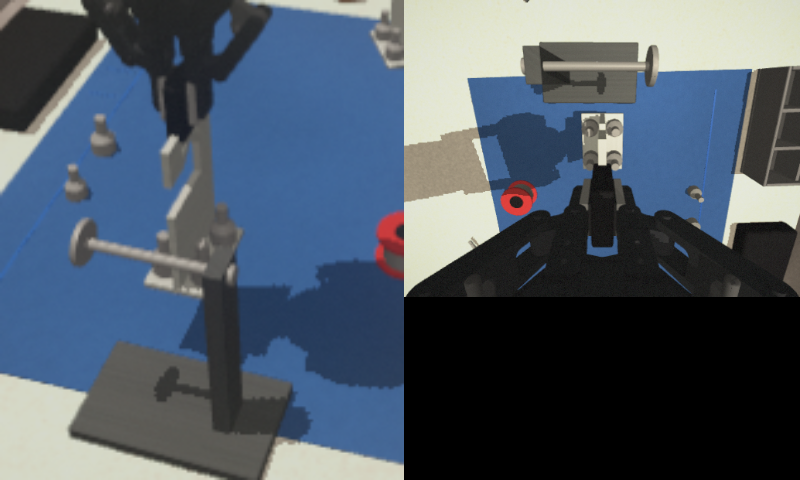

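The rack is square, with yaw 88.3°, and its slot is at z 154–182, ready in front of the pin (z 165). In the left panel the pin runs (90,243)–(215,268), behind which the slot stands open. Slide in.

```bash
python3 - <<'E'
from rig import ctrl
from h import *
c=ctrl.get_calibration("wrist");q=cloud(c,np.load("wrist3.npy")).reshape(-1,3)
m=q[(abs(q[:,0]-555)<30)&(abs(q[:,1]-289)<12)&(q[:,2]>150)&(q[:,2]<180)]
print(len(m),m.mean(0),np.percentile(m,[2,98],axis=0),np.polyfit(m[:,0]-555,m[:,1],1))
E
python3 -m pendant '[[[0.08,0,0.02,0,0],[0.17,-0.005,0.02,0,0],[0.26,-0.01,0.02,0,0],[0.35,-0.015,0.02,0,0],[0.43,-0.015,0.02,0,0],[0.464,-0.015,0.02,0,0],[0.464,-0.015,0.02,0,0],[0.464,-0.015,0.02,0,0]]]'
```

```text
1181 [554.95828959 289.23829877 168.71412006] [[526.13110209 285.18676583 166.16328556]
 [583.72145637 293.4652198  170.65251241]] [-3.12492571e-02  2.89236995e+02]
time_s: 8.75
eef_pos: [555.4, 291.3, 175.2]
ee_rot: [0.0, 0.718, 0.696, -0.0]
force: [0.0, 0.3, -1.8]
grip_width: 0.155
grip_force: 59.1
```

```bash
python3 -m pendant '[[[-0.005,0,0.03,0,0],[-0.005,0,0.06,0,0],[-0.005,0,0.085,0,0],[-0.005,0,0.085,0,0],[-0.005,0,0.085,0,0]]]'
python3 - <<'E'
from rig import ctrl
from h import *
s=ctrl.sense();print(s["force"])
for n in("side","wrist"):
    c=ctrl.get_calibration(n);im,d=ctrl.capture(n);cv2.imwrite(f"pics/{n}4.png",im);q=cloud(c,d).reshape(-1,3)
    k=(abs(q[:,0]-555)<45)&(abs(q[:,1]-289)<60)
    for lo,hi in ((188,198),(150,180),(52,62)):
        m=q[k&(q[:,2]>lo)&(q[:,2]<hi)]
        if len(m)>5: print(n,lo,len(m),m.min(0).round(),m.max(0).round())
im=cv2.imread("pics/side4.png")[180:350,130:290];b=cv2.imread("pics/wrist4.png")
cv2.imwrite("pics/m4.png",np.hstack([cv2.resize(im,(404,430)),cv2.copyMakeBorder(cv2.resize(b,(396,297)),0,133,0,0,0)]))
E
```

```text
time_s: 9.25
eef_pos: [555.4, 290.5, 158.2]
ee_rot: [-0.0, 0.718, 0.696, -0.0]
force: [0.4, -0.7, -2.6]
grip_width: 0.161
grip_force: 59.1
[ 0.43691451 -0.70658934 -2.55018229]
side 188 89 [544. 291. 188.] [563. 329. 198.]
side 150 425 [510. 249. 150.] [600. 330. 180.]
side 52 374 [528. 250.  52.] [585. 332.  62.]
wrist 188 481 [549. 307. 188.] [563. 329. 198.]
wrist 150 1658 [510. 272. 151.] [600. 330. 180.]
wrist 52 1508 [526. 250.  56.] [583. 330.  62.]
```

View pics/m4.png

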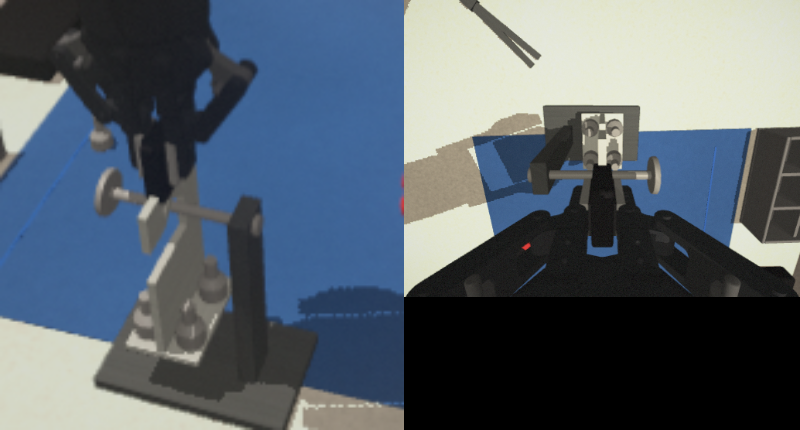

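The pin passes through the slot (left panel, from (120,190) to (240,220)), with no contact yet. Lower the last few millimetres until force appears.

```bash
python3 -m pendant '[[[-0.004,0,0.005,0,0],[-0.004,0,0.01,0,0],[-0.004,0,0.01,0,0],[-0.004,0,0.01,0,0]]]';python3 -m pendant '[[[0,0,0.0025,0,0],[0,0,0.005,0,0],[0,0,0.005,0,0]]]'
```

```text
time_s: 9.75
eef_pos: [555.3, 289.8, 156.3]
ee_rot: [0.0, 0.718, 0.696, 0.0]
force: [0.3, 0.3, -2.7]
grip_width: 0.158
grip_force: 59.1
time_s: 10.05
eef_pos: [555.5, 290.0, 155.7]
ee_rot: [0.0, 0.718, 0.696, 0.0]
force: [-0.2, 0.8, 0.4]
grip_width: 0.157
grip_force: 59.7
```

The pin now carries the weight. Release gently, then rise.

```bash
python3 -m pendant '[[[0,0,0,0,0.17],[0,0,0,0,0.19],[0,0,0,0,0.22],[0,0,0,0,0.26],[0,0,0,0,0.32],[0,0,0,0,0.4],[0,0,0,0,0.6],[0,0,0,0,0.8],[0,0,0,0,1],[0,0,0,0,1],[0,0,0,0,1],[0,0,0,0,1]]]' 20
python3 -m pendant '[[[0,0,-0.05,0,1],[0,0,-0.15,0,1],[0,0,-0.3,0,1],[0,0,-0.5,0,1],[0,0,-0.7,0,1],[0,0,-0.7,0,1],[0,0,-0.7,0,1],[0,0,-0.7,0,1],[0,0,-0.7,0,1],[0,0,-0.7,0,1],[0,0,-0.7,0,1],[0,0,-0.7,0,1]]]'
python3 - <<'E'
from rig import ctrl
from h import *
for n in("side","wrist"):
    c=ctrl.get_calibration(n);im,d=ctrl.capture(n);cv2.imwrite(f"pics/{n}5.png",im);q=cloud(c,d).reshape(-1,3)
    k=(abs(q[:,0]-555)<43)&(abs(q[:,1]-289)<60)
    for lo,hi in ((220,235),(190,215),(172,186),(130,150),(48,66)):
        m=q[k&(q[:,2]>lo)&(q[:,2]<hi)]
        if len(m)>5: print(n,lo,len(m),m.min(0).round(1),m.max(0).round(1),cv2.minAreaRect(np.float32(m[:,:2])))
im=cv2.imread("pics/side5.png")[160:350,130:290];b=cv2.imread("pics/wrist5.png")
cv2.imwrite("pics/m5.png",np.hstack([cv2.resize(im,(404,480)),cv2.copyMakeBorder(cv2.resize(b,(396,297)),0,183,0,0,0)]))
E
```

```text
time_s: 11.25
eef_pos: [555.3, 289.8, 155.3]
ee_rot: [-0.0, 0.718, 0.696, 0.0]
force: [0.1, -0.1, 0.7]
grip_width: 0.999
grip_force: 0.0
time_s: 12.45
eef_pos: [555.3, 289.8, 295.1]
ee_rot: [-0.0, 0.718, 0.696, -0.0]
force: [-0.5, -0.5, -0.2]
grip_width: 0.998
grip_force: 0.0
side 220 210 [548.6 269.5 220.1] [563.4 310.4 230.7] ((555.6758422851562, 290.0906677246094), (41.058929443359375, 14.228114128112793), 87.35113525390625)
side 190 207 [548.1 250.9 190.1] [564.1 329.4 214.8] ((553.3798828125, 290.40863037109375), (77.74098205566406, 13.967576026916504), 77.91419982910156)
side 172 117 [549.4 249.7 172. ] [561.7 329.7 186. ] ((552.5767211914062, 290.0335998535156), (80.29032135009766, 8.75624942779541), 82.92084503173828)
side 130 48 [551.5 248.5 130.1] [559.2 324.7 149.9] ((556.0985717773438, 286.556884765625), (76.40533447265625, 6.226564884185791), 87.05960845947266)
side 48 488 [527.4 250.2  48.5] [586.  331.2  66. ] ((556.35595703125, 289.989501953125), (81.59908294677734, 56.423980712890625), 87.29796600341797)
wrist 220 603 [547.9 269.9 220.2] [562.5 310.  231.1] ((555.1864624023438, 289.77545166015625), (40.1199836730957, 13.411439895629883), 88.07239532470703)
wrist 190 73 [548.7 251.7 190. ] [562.6 325.7 214.8] ((551.680419921875, 288.9332275390625), (73.327880859375, 13.634562492370605), 77.85628509521484)
wrist 172 20 [554.2 273.7 172.6] [598.  329.4 180.1] ((580.502685546875, 305.14874267578125), (11.828750610351562, 70.56085968017578), 37.83991241455078)
wrist 48 803 [525.1 249.3  52. ] [583.5 329.6  65.9] ((554.656005859375, 289.2366638183594), (80.15135192871094, 55.59013366699219), 87.19552612304688)
```

View pics/m5.png

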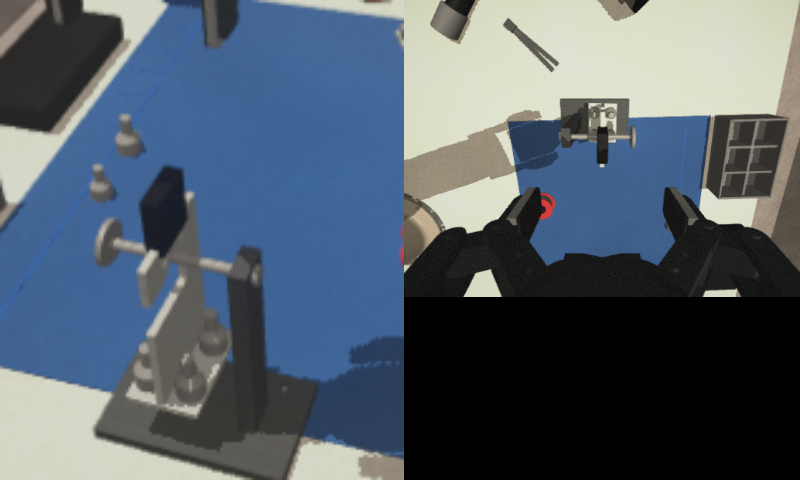

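The rack hangs upright on the pin: tab and foot are both centred at y≈290, the tab top is at z 230, and the plate's yaw is about 88°. The gripper is clear. I'll let it settle, then hand in.

```bash
python3 -m pendant '[[[0,0,0,0,1],[0,0,0,0,1],[0,0,0,0,1],[0,0,0,0,1],[0,0,0,0,1],[0,0,0,0,1],[0,0,0,0,1],[0,0,0,0,1],[0,0,0,0,1],[0,0,0,0,1]]]'
python3 -c "
from rig import ctrl
print(ctrl.finish_job())"
```

```text
time_s: 13.55
eef_pos: [555.3, 289.8, 295.3]
ee_rot: [0.0, 0.718, 0.696, 0.0]
force: [-0.3, 0.3, 0.0]
grip_width: 1.0
grip_force: 0.0
the job is handed in; nothing more can be done
None
```

The slot rack hangs free and upright from the pin by the peak of its slot, plate square across the pin; the look-alike was left untouched, and the job was handed in at 13.6 s with the gripper clear.

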